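# Rotate the colour tins on the glass studio's sloped feed lane

### The job

First take the oldest blue tin, the one standing against the yellow stop at the low front end of the sloped lane, and stand it upright on the floor of the steel pan. Then load the new blue tin from the open bench upright into the high back end of the lane, behind the two blue tins still in it, so that it joins the queue. Set the tins down, do not drop them.

Things in the scene. Friction and masses are not known exactly. Their poses are not given: they have to be found in the camera images.
- tin_old: Oldest tin: closed, round, blue with steel lid, 50 mm diameter, 75 tall, about 0.25 kg. Stands in the lane against the stop (lane x = 25 mm), leaning with it by 14 degrees. Origin: centre of its underside; z: its axis, towards the lid. Once it is lifted out, the two tins behind it slide down by themselves to about lane x = 25 and 75 mm within a second.
- tin_new: New tin, same look, size and weight as tin_old, upright on the bench between robot and lane, in a row with a red and a yellow tin of that size, in any order, centres 95 mm or more apart. Origin: centre of its underside; z: up. Stood on the deck at about lane x = 150 mm and let go, it slides down to the queue, to about x = 125 mm.
- lane: Slippery aluminium deck sloping 14 degrees, fixed. Origin: on the deck, mid-width, at the face of the yellow stop at its low end, 30 mm above the bench. x: up the slope to the open back end (deck 205 mm long); y: across; z: square to the deck, up. Steel rails 66 mm apart inside, 6 thick, 14 high; stop 22 high. Behind tin_old two more blue tins touch, at x = 75 and 126 mm.
- pan: Shallow open steel pan, fixed: 210 mm (x) by 140 mm (y), walls 28 mm high, 4 thick, floor 4 thick. Origin: centre of its underside. A green tin of the same size stands in its far half, at about x = +62 mm, y = 0; the half towards -x (the robot) is empty: x = -45 mm, y = 0 is a good place for the old tin.
There are look-alikes about, which are no part of the job. What is shaped like the tin_new but purple is not meant.

How it is judged:
By the outcome, as a careful person would: the job done as asked, in the order asked, and still so for the second after the job is handed in, with the robot touching nothing.
It also fails if it takes over 58 s, if anything falls off the work surface, if the arm or the gripper's body presses on something with over 40 N, if the wrist force passes 120 N, or if a joint passes its speed limit or range.

### The arm

A 7-joint arm with a two-finger parallel gripper is mounted at the origin on the work surface. World frame = base frame: x ahead of the robot, y to its left, z up, the work surface at z = 0. Lengths are in m, angles in degrees, forces in N, time in s.
With the tool pointing down it reaches from about 0.425 to 0.875 m from the base axis. Payload 4.7 kg.
Tool frame: the origin (TCP) lies on the centre line of the jaws, within the pads' length; the fingertips stand env.nose_length ahead of it and the grasp point (between the pads) lies 8 mm behind it (env.nose_length is the distance from the TCP to the fingertips, in m); y points along the fingers, z is the direction in which the jaws open and shut, and the axes are right-handed (so a half turn about y gives the same grasp; the last joint's range is limited). The gripper opens to 87 mm and grips with 3 to 60 N. Pads are 19 mm wide; open, the fingers measure 117 mm over their backs; the gripper's body (75 mm by 190 mm) begins 51 mm behind the grasp point.
Start: joints at [76.667, 18.392, -4.016, 83.108, 1.295, 78.541, -3.26], TCP at [0.159, -0.63, 0.234] pointing down, gripper open.
Joint ranges: [-163.93, 163.93], [-17.29, 119.83], [-79.2, 71.16], [3.27, 140.29], [-89.18, 269.18], [5.43, 117.66], [-154.24, 154.24]. Speed limits (degrees/s): [147.25, 147.25, 180, 180, 180, 180, 180].

### API

Orientations are given as [roll, pitch, yaw] about the fixed x, y, z axes, in that order (R = Rz(yaw) Ry(pitch) Rx(roll)).
In Python, from cell import env, read_camera, camera_info, job, models gives the robot as it stands.
- The arm moves only by the tool move_arm, never from a script. Its argument "moves" is a list of rows, each a list of 6 numbers: the shift along the tool's x, y, z in mm, then the turn, a rotation vector about the tool's x, y, z in degrees. In form: [[x, y, z, ax, ay, az], ...]. A call has 1 to 20 rows; each row is the pose to reach, as a shift and turn from the pose commanded when the call began, along the tool's axes at that moment; what a row does not reach only later rows make up. A row lasts 1/12 s, in which the tool goes at most 41.7 mm and 7.16 degrees, less where a joint would pass 70% of its speed; a pose out of reach is approached as far as the arm can. A call with a gripper value outside its range is refused whole. "claw" is the finger opening in mm, from 0 to 87, set as the call begins (left out, the last holds). The fingers move at their own pace and stop on an object; "newtons" is the grip in N (left out, the last holds). Time passes only in rows, so rows that repeat a pose let the fingers close. It gives the time, the measured TCP pose, the force and the opening at its end, in the units of the state.
- env.get_obs(): the state, without advancing time (a new reading comes with each control period).
- read_camera(name): name is "scene" or "top"; returns (picture, depth): 480x640x3 uint8, red, green, blue; 480x640 float32, m along the optical axis (not along the pixel's ray), 0 where there is no reading.
- camera_info(name): a dict with "fx", "fy", "cx", "cy" (pixels), "distortion" ([k1, k2, p1, p2, k3] as OpenCV has them; the pictures are not rectified), "R" (3x3) and "t" (3): a world point X has camera coordinates R X + t. Camera axes: x right, y down, z forward; pixel columns grow to the right and rows downward; lengths in m; the calibration is good to about 2 mm. A picture is of the moment at which its call begins. camera_info takes no time and is no camera call.
- job.sign_off(): hands the job in, once; it reports no verdict.
Trained networks look in the newest picture that a camera, given by its name, has taken for a name from the list of things; names that differ only in an ending like _2 or _b are one class to them, and where a whole thing is asked for, a point or a joint stands for the part that bears it (a point fixed in the world has none). Each returns a list of dicts, best first, with "score" (0 to 1); they miss things now and then, are a little off and sometimes report something else, mostly with a low value. They report only what shows in the picture. A call takes as long as a camera call. They do not tell look-alikes from the thing itself.
- models.spot_in(target, camera): "point" ([x, y, z] in m, in world coordinates, good to about 4 mm: the middle of the surface that is visible of it).
- models.cut_out(target, camera): "mask" (480x640 bool, what is visible of it).
The state is a dict: "time_s": time; "qpos": joint angles; "joint_velocities": joint speeds; "effort": joint torques, N m; "tool_pos": TCP position; "tool_rot": TCP orientation; "force": force on the tool from outside, world axes, zero at the start; "wrist_torque": the same for the moment, N m; "grip_width": finger opening in m.
Only numpy, scipy, OpenCV 4.12 (cv2) and the standard library are available. Lean on these libraries where they do the work, as an engineer would, in place of code of your own. Each camera call takes 0.05 s, during which the arm holds its last target.

## Working session

There is one attempt and no reset: what is moved stays moved. The work goes in short steps, Python scripts to look and compute and a tool call to move; the robot and the scene stay as the last step left them, time stands still between calls to the robot, and variables do not carry over. Pictures are saved under pics/ and viewed, and the job is handed in when it is done.

Besides the shell and the picture viewer there is one more tool, called after "Request:" by a JSON object that holds its "fn" and its "kwargs". move_arm: Moves the arm, as the interface text tells. Its arguments: {"type":"object","properties":{"moves":{"type":"array","items":{"type":"array","items":{"type":"number"}}},"claw":{"type":"number"},"newtons":{"type":"number"}},"required":["moves"]}

```bash
ls; mkdir -p pics
python3 - <<'E'
from cell import env, read_camera, camera_info, job, models
import cv2,numpy as np
o=env.get_obs();print(o['time_s'],o['tool_pos'],o['tool_rot'],o['force'],o['grip_width'],env.nose_length)
for n in("scene","top"):
    p,d=read_camera(n);cv2.imwrite(f"pics/{n}0.png",p[:,:,::-1]);np.save(f"pics/{n}0d.npy",d)
    c=camera_info(n);print(c)
E
```

```text
pics
0.0 [ 0.15860607 -0.62980983  0.23245024] [-9.01100671e+01 -7.44619108e-03 -1.65854513e+02] [0.25933181 0.05431264 0.02644076] 0.08673599287398048 0.011
{'fx': 476.5268315237979, 'fy': 476.5268315237979, 'cx': 324.34167672799754, 'cy': 242.6237163950716, 'distortion': array([0.03837885, 0.        , 0.        , 0.        , 0.        ]), 'R': array([[ 0.55754579,  0.83013778, -0.00373679],
       [ 0.54581862, -0.36997255, -0.7517994 ],
       [-0.62547959,  0.41712298, -0.6593813 ]]), 't': array([-0.27722815, -0.25842358,  1.09799382])}
{'fx': 599.2667450085611, 'fy': 599.2667450085611, 'cx': 316.2884719536508, 'cy': 232.17316259446744, 'distortion': array([-0.14664963,  0.        ,  0.        ,  0.        ,  0.        ]), 'R': array([[ 0.02757781, -0.9996005 ,  0.00618834],
       [-0.99503604, -0.028043  , -0.09548225],
       [ 0.09561765, -0.00352443, -0.9954119 ]]), 't': array([-0.07319529,  0.55523166,  0.97856457])}
```

View pics/scene0.png

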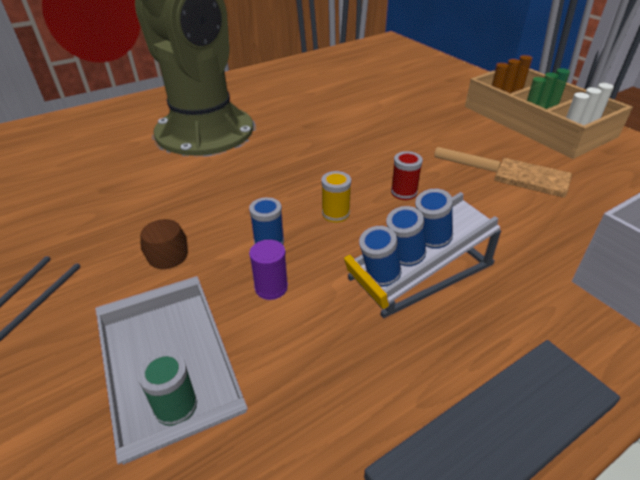

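View pics/top0.png

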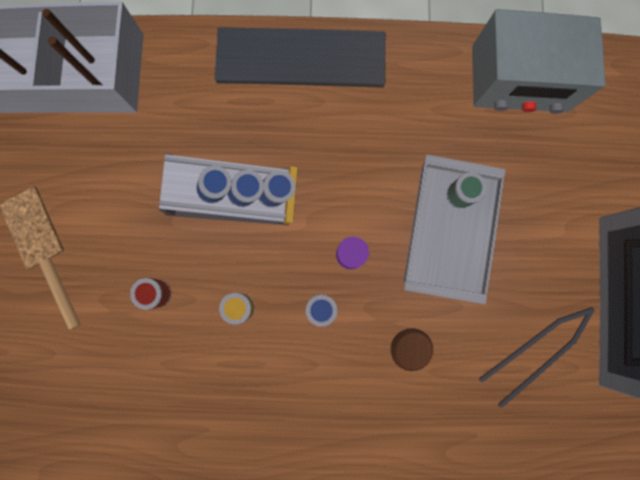

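The blue tins are the three in the lane (top px (280,187), (247,187) and (214,183)) and one on the bench at (321,310). The purple one at (352,253) is the look-alike. tin_old is (280,187), against the yellow stop. tin_new is (321,310), in a row with the red and yellow tins. Next I'll enlarge that area and measure.

```bash
cat > h.py <<'E'
import cv2,numpy as np
from cell import env, read_camera, camera_info, job, models
def deproj(cam,uv,z):
    c=camera_info(cam);K=np.array([[c['fx'],0,c['cx']],[0,c['fy'],c['cy']],[0,0,1]])
    uv=np.asarray(uv,float).reshape(-1,1,2)
    n=cv2.undistortPoints(uv,K,c['distortion'])[:,0]
    P=np.c_[n,np.ones(len(n))]*np.asarray(z).reshape(-1,1)
    return (P-c['t'])@c['R']
def proj(cam,X):
    c=camera_info(cam);K=np.array([[c['fx'],0,c['cx']],[0,c['fy'],c['cy']],[0,0,1]])
    return cv2.projectPoints(np.asarray(X,float).reshape(-1,3),cv2.Rodrigues(c['R'])[0],c['t'],K,c['distortion'])[0][:,0]
def cloud(cam,d):
    v,u=np.mgrid[:480,:640]
    return deproj(cam,np.c_[u.ravel(),v.ravel()],d.ravel()).reshape(480,640,3)
E
python3 - <<'E'
from h import *
p=cv2.imread('pics/top0.png');s=cv2.imread('pics/scene0.png')
a=cv2.resize(p[140:340,130:520],None,fx=2,fy=2,interpolation=2);cv2.imwrite('pics/crop1.png',a)
np.set_printoptions(precision=4,suppress=True)
read_camera('top')
for t in('tin_old','tin_new','lane','pan'):
    for r in models.cut_out(t,'top'):
        v,u=np.nonzero(r['mask']);print(t,r['score'],u.mean(),v.mean(),len(u))
    for r in models.spot_in(t,'top'): print(r)
E
```

```text
tin_old 0.89 277.29429735234214 188.73421588594704 982
{'point': [0.6135, 0.0055, 0.1081], 'score': 0.89}
tin_new 0.83 352.3746701846966 252.95910290237467 758
tin_new 0.65 321.2490421455939 310.17241379310343 783
{'point': [0.4275, -0.0693, 0.0749], 'score': 0.79}
{'point': [0.5192, -0.1134, 0.0746], 'score': 0.69}
lane 0.6 216.24933430162187 190.26627935124668 4131
{'point': [0.6123, 0.1301, 0.0677], 'score': 0.96}
pan 0.74 452.0344318740777 232.95641908509592 10165
{'point': [0.5607, -0.2855, 0.0082], 'score': 0.59}
```

Run:
```python
from h import *
np.set_printoptions(precision=4,suppress=True)
for cam in('top','scene'):
    d=np.load(f'pics/{cam}0d.npy');C=cloud(cam,d);p=cv2.imread(f'pics/{cam}0.png');hsv=cv2.cvtColor(p,cv2.COLOR_BGR2HSV)
    for name,lo,hi in(('blue',(100,120,50),(118,255,255)),('purple',(128,100,50),(155,255,255)),('green',(70,80,40),(90,255,255)),('yellow',(20,150,100),(32,255,255)),):
        m=cv2.inRange(hsv,lo,hi);m=cv2.erode(m,np.ones((3,3)))
        n,l,st,ce=cv2.connectedComponentsWithStats(m)
        for i in range(1,n):
            if st[i,4]<60: continue
            q=C[(l==i)&(d>0)];
            if len(q)==0: continue
            zt=np.percentile(q[:,2],97)
            print(cam,name,ce[i],st[i,4],'mean',q.mean(0),'z98',zt, 'top', q[q[:,2]>zt-.012].mean(0))
```

```text
top blue [214.7143 180.9963] 273 mean [0.6205 0.0989 0.1337] z98 0.13810201417856935 top [0.6205 0.0989 0.1337]
top blue [247.3346 185.1445] 263 mean [0.6174 0.0503 0.1217] z98 0.12601429969418101 top [0.6174 0.0503 0.1217]
top blue [279.1079 185.639 ] 241 mean [0.62   0.0022 0.1097] z98 0.11433996860413702 top [0.62   0.0022 0.1097]
top blue [320.9738 310.2227] 229 mean [ 0.4287 -0.0683  0.0759] z98 0.07862425935227021 top [ 0.4287 -0.0683  0.0759]
top purple [352.1164 252.4985] 670 mean [ 0.5214 -0.1154  0.0758] z98 0.07875031222523741 top [ 0.5214 -0.1154  0.0758]
top yellow [289.3636 210.6932] 88 mean [ 0.5889 -0.0124  0.0504] z98 0.05351106552067078 top [ 0.5889 -0.0124  0.0504]
top yellow [234.4382 308.3904] 251 mean [0.4275 0.0687 0.0756] z98 0.07839569811491423 top [0.4275 0.0687 0.0756]
scene blue [474.6456  26.4379] 8161 mean [-0.5776  1.5402 -0.1919] z98 -0.05114154763644284 top [-0.3395  1.5516 -0.0476]
scene blue [561.4726  23.774 ] 146 mean [-0.2991  1.7951 -0.1614] z98 -0.06481705538380528 top [-0.2983  1.7767 -0.0676]
scene blue [572.8432  32.8841] 440 mean [-0.2988  
[... 898 characters left out ...]
reen [561.5286  73.3286] 70 mean [0.404  0.6931 0.1049] z98 0.10954483946208154 top [0.4039 0.693  0.1058]
scene green [161.4385 369.9193] 545 mean [ 0.6319 -0.3039  0.0801] z98 0.081578208451778 top [ 0.6319 -0.3039  0.0801]
scene green [173.5581 403.0353] 964 mean [ 0.653  -0.3058  0.044 ] z98 0.06456584032022576 top [ 0.6528 -0.306   0.0593]
scene yellow [335.9135 178.625 ] 104 mean [0.4268 0.0714 0.0758] z98 0.07725717937688001 top [0.4268 0.0714 0.0758]
scene yellow [335.6835 203.5936] 534 mean [0.4442 0.0592 0.0387] z98 0.06057132269988103 top [0.4444 0.0595 0.0553]
scene yellow [367.5196 280.6501] 383 mean [ 0.6267 -0.0144  0.0481] z98 0.05176412680955863 top [ 0.6237 -0.0145  0.0493]
```

View pics/crop1.png

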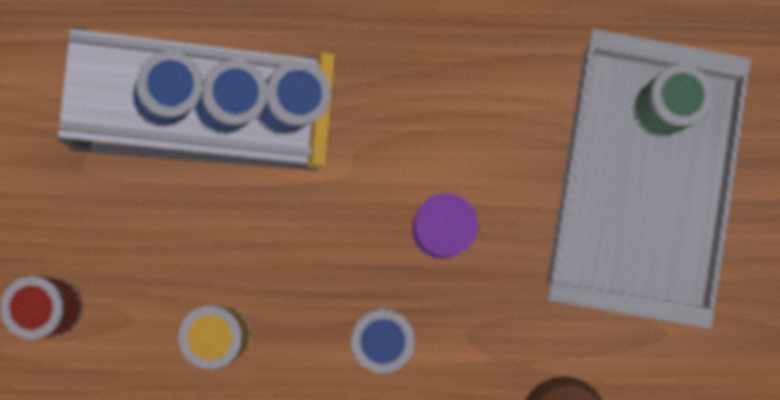

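Run:
```python
from h import *
from scipy.optimize import least_squares
np.set_printoptions(precision=4,suppress=True)
d=np.load('pics/top0d.npy');C=cloud('top',d)
def onz(uv,z):
    a=deproj('top',uv,np.ones(len(uv)));b=deproj('top',uv,2*np.ones(len(uv)))
    return a+(b-a)*((z-a[:,2])/(b-a)[:,2])[:,None]
P=onz(np.array([(426.5,155),(505,170),(486,303.5),(405,290)],float),.028)
print(P, 'centre',P.mean(0),[np.linalg.norm(P[i]-P[i-1]) for i in range(4)])
e1=(P[0]+P[1]-P[2]-P[3]);print('pan yaw',np.degrees(np.arctan2(e1[1],e1[0])))
# rim by depth
R=C[140:320,395:520].reshape(-1,3);z=R[:,2]
k=R[(z>.022)&(z<.033)];r=cv2.minAreaRect((k[:,:2]*1000).astype(np.float32));print('pan rect',r,len(k))
g=C[165:205,450:490].reshape(-1,3);g=g[g[:,2]>.07];print('green',g.mean(0),np.ptp(g,0))
# lane
s,c=np.sin(np.radians(14)),np.cos(np.radians(14))
def Rl(yaw):
    x=np.array([c*np.cos(yaw),c*np.sin(yaw),s]);y=np.array([-np.sin(yaw),np.cos(yaw),0]);return np.c_[x,y,np.cross(x,y)]
uv=np.array([(165,156),(293.5,167.5),(287.5,222.5),(161,208)])  # lane corners: back far, front far, front near, back near
m=np.array([[.205,-.039,.014],[0,-.039,.014],[0,.039,.014],[.205,.039,.014]])
f=lambda q:(proj('top',m@Rl(q[2]).T+[q[0],q[1],.03])-uv).ravel()
q=least_squares(f,[.61,-.03,1.57]).x
print('lane',q[:2],np.degrees(q[2]),f(q))
L=(C.reshape(-1,3)-[q[0],q[1],.03])@Rl(q[2])
k=(abs(L[:,1])<.03)&(L[:,0]>.16)&(L[:,0]<.2)&(abs(L[:,2])<.02);print('deck z',L[k].mean(0))
k=(abs(L[:,0]-.1)<.12)&(L[:,2]>.009)&(L[:,2]<.018)&(abs(L[:,1])<.05)&(abs(L[:,1])>.028)
K=L[k];print('rail y',np.percentile(K[K[:,1]>0,1],[5,50,95]),np.percentile(K[K[:,1]<0,1],[5,50,95]))
for t in([.619,.0032,.1098],[.617,.0513,.1218],[.620,.0999,.134],):print('tin lid in lane',(np.array(t)-[q[0],q[1],.03])@Rl(q[2]))
p=cv2.imread('pics/top0.png')
def line(Rm,o,pts,col):
    uvp=proj('top',np.array(pts)@Rm.T+o)
    cv2.polylines(big,[((uvp-[130,140])*2).astype(int)],True,col,1)
big=cv2.resize(p[140:340,130:520],None,fx=2,fy=2)
line(Rl(q[2]),[q[0],q[1],.03],m,(0,255,0))
line(Rl(q[2]),[q[0],q[1],.03],[[0,-.033,0],[0,.033,0],[.205,.033,0],[.205,-.033,0]],(0,0,255))
cv2.imwrite('pics/ov1.png',big)
```

```text
[[ 0.6949 -0.2426  0.028 ]
 [ 0.6738 -0.3801  0.028 ]
 [ 0.4444 -0.3466  0.028 ]
 [ 0.4642 -0.2084  0.028 ]] centre [ 0.5693 -0.2944  0.028 ] [np.float64(0.23324872490917756), np.float64(0.13912398165875206), np.float64(0.23182697403569544), np.float64(0.13959069732715762)]
pan yaw -8.37093870754177
pan rect ((570.8318481445312, -292.5142822265625), (142.05535888671875, 234.94105529785156), 80.9100570678711) 2303
green [ 0.6313 -0.3037  0.0861] [0.1966 0.2781 0.9575]
lane [ 0.6164 -0.008 ] 87.68323482131224 [ 1.4071  1.97   -2.3388  4.4025  0.2318 -4.2831  0.657  -1.9091]
deck z [ 0.1801 -0.0008 -0.0011]
rail y [0.0305 0.0338 0.0372] [-0.0423 -0.0387 -0.0352]
tin lid in lane [ 0.0303 -0.0022  0.0747]
tin lid in lane [0.0797 0.0018 0.0747]
tin lid in lane [0.1299 0.0008 0.0748]
```

View pics/ov1.png

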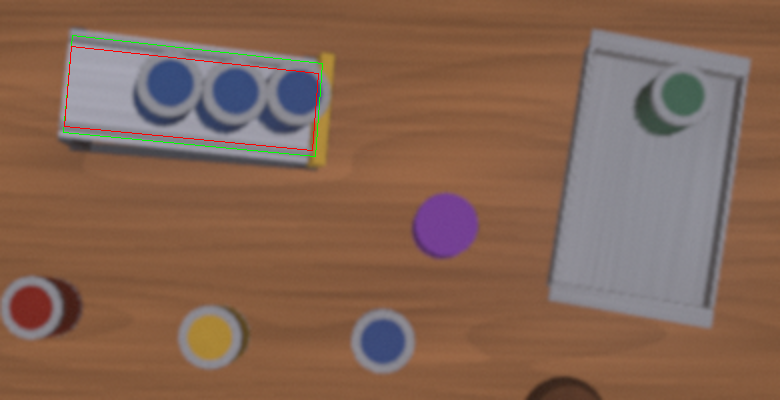

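```bash
cat >> h.py <<'E'
from scipy.spatial.transform import Rotation as Ro
def pose():
    o=env.get_obs();return np.array(o['tool_pos']),Ro.from_euler('xyz',o['tool_rot'],degrees=True)
def rot(yaw,tilt_dir=None,tilt=0):
    r=Ro.from_euler('xyz',[-90,0,yaw],degrees=True)
    return r
def row(p,R,p0=None,R0=None):
    if p0 is None:p0,R0=pose()
    s=R0.inv().apply(np.asarray(p)-p0)*1000; t=(R0.inv()*R).as_rotvec(degrees=True)
    return np.r_[s,t].round(1)
E
python3 - <<'E'
from h import *
np.set_printoptions(precision=4,suppress=True)
d=np.load('pics/top0d.npy');C=cloud('top',d)
s,c=np.sin(np.radians(14)),np.cos(np.radians(14))
def Rl(yaw):
    x=np.array([c*np.cos(yaw),c*np.sin(yaw),s]);y=np.array([-np.sin(yaw),np.cos(yaw),0]);return np.c_[x,y,np.cross(x,y)]
ya=np.radians(87.68);o=[.6188,-.003,.03]
L=(C.reshape(-1,3)-o)@Rl(ya)
for sg in(1,-1):
    k=(L[:,0]>.01)&(L[:,0]<.2)&(L[:,2]>.009)&(L[:,2]<.018)&(L[:,1]*sg<.048)&(L[:,1]*sg>.03)
    K=L[k];pf=np.polyfit(K[:,0],K[:,1],1);print(len(K),K.mean(0),'slope deg',np.degrees(np.arctan(pf[0])))
k=(L[:,0]>.16)&(L[:,0]<.19)&(abs(L[:,1])<.03);print('deck z',L[k,2].mean(),'back end',)
k=(abs(L[:,1])<.03)&(abs(L[:,2])<.006)&(L[:,0]>.15);print('x max',np.percentile(L[k,0],99.5))
S=cloud('scene',np.load('pics/scene0d.npy'))
for n,A in(('top',C),('scene',S)):
  A=A.reshape(-1,3)
  for i in np.arange(.1,.95,.1):
    print(n,'x%.1f'%i,[ (lambda q:round(float(np.percentile(q,99)),2) if len(q)>20 else None)(A[(abs(A[:,0]-i)<.05)&(abs(A[:,1]-j)<.05),2]) for j in np.arange(-.7,.35,.1)])
E
```

```text
467 [0.1066 0.036  0.0137] slope deg -0.7299634134576618
435 [ 0.113  -0.0364  0.0141] slope deg -0.8070257363909905
deck z 2.0166335222209525e-05 back end
x max 0.20405700063657456
top x0.1 [None, 0.0, 0.0, 0.0, 0.0, 0.0, 0.01, 0.0, 0.0, 0.0, 0.0]
top x0.2 [None, 0.01, 0.0, 0.0, 0.0, 0.0, 0.0, 0.0, 0.0, 0.0, 0.0]
top x0.3 [None, 0.14, 0.01, 0.01, 0.01, 0.06, 0.0, 0.0, 0.0, 0.0, 0.0]
top x0.4 [None, 0.15, 0.17, 0.01, 0.03, 0.06, 0.08, 0.08, 0.08, 0.08, 0.01]
top x0.5 [None, 0.15, 0.17, 0.03, 0.03, 0.03, 1.03, 0.0, 0.04, 0.08, 0.0]
top x0.6 [None, 0.15, 0.01, 0.03, 0.08, 0.03, 0.0, 0.12, 0.14, 0.09, 0.0]
top x0.7 [None, 0.01, 0.01, 0.03, 0.08, 0.03, 0.0, 0.06, 0.08, 0.09, 0.0]
top x0.8 [0.0, 0.01, 0.15, 0.15, 0.15, 0.02, 0.03, 0.03, 0.02, 0.0, 0.22]
top x0.9 [0.01, 0.01, 0.15, 0.15, 0.15, 0.03, 0.03, 0.03, 0.03, 0.0, 0.13]
scene x0.1 [None, None, None, 0.0, 0.0, 0.0, 0.03, 0.28, 0.27, 0.0, 0.0]
scene x0.2 [None, None, None, 0.0, 0.0, 0.0, 0.0, 0.0, 0.0, 0.0, 0.0]
scene x0.3 [None, None, 0.01, 0.01, 0.01, 0.06, 0.0, 0.0, 0.0, 0.0, 0.0]
scene x0.4 [None, None, 0.01, 0.01, 0.03, 0.06, 0.08, 0.08, 0.08, 0.08, 0.01]
scene x0.5 [None, None, 0.0, 0.03, 0.03, 0.03, 0.08, 0.0, 0.07, 0.08, 0.0]
scene x0.6 [None, None, 0.0, 0.03, 0.08, 0.03, 0.0, 0.12, 0.14, 0.09, 0.0]
scene x0.7 [None, None, None, 0.03, 0.08, 0.03, 0.0, 0.05, 0.08, 0.09, 0.0]
scene x0.8 [None, None, None, None, 0.0, 0.02, 0.02, 0.02, 0.02, 0.0, 0.13]
scene x0.9 [None, None, None, None, None, None, 0.03, 0.03, 0.02, 0.0, 0.04]
```

```bash
cat >> h.py <<'E'
_y=np.radians(86.9);_s,_c=np.sin(np.radians(14)),np.cos(np.radians(14))
lx=np.array([_c*np.cos(_y),_c*np.sin(_y),_s]);ly=np.array([-np.sin(_y),np.cos(_y),0]);ln=np.cross(lx,ly)
lo=np.array([.6173,-.003,.03]);RL=np.c_[lx,ly,ln]
Rlane=Ro.from_matrix(np.c_[np.cross(-ln,-ly),-ln,-ly])
lane=lambda x,y,z:lo+RL@np.array([x,y,z])
def vert(yaw): return Ro.from_euler('xyz',[-90,0,yaw],degrees=True)
np.set_printoptions(precision=4,suppress=True)
E
python3 - <<'E'
from h import *
lid=np.array([.6195,.0032,.1098]);print(RL.T@(lid-lo))
T=lid-ln*.0377;print(T)
pre=T+ln*.15;print(pre,Rlane.as_euler('xyz',degrees=True))
print(row(pre,Rlane)); print(row(pre+[0,0,.05],Rlane))
E
```

```text
[ 0.0254 -0.0019  0.0759]
[0.62   0.0123 0.0732]
[ 0.618  -0.0239  0.2188] [-90.   14.  -93.1]
[-593.5   14.7 -475.8   -8.9  -72.4   12.1]
[-593.5  -35.3 -475.8   -8.9  -72.4   12.1]
```

Request:
{"fn": "move_arm", "kwargs": {"moves": [[-15,-15,-12,0,-1.5,0],[-45,-30,-35,-0.5,-5,1],[-75,-40,-60,-1,-9,1.5],[-105,-40,-85,-1.5,-13,2],[-135,-40,-110,-2,-17,2.5],[-165,-40,-135,-2.5,-20.5,3],[-195,-40,-160,-3,-24,4],[-225,-40,-185,-3.4,-28,4.5],[-255,-40,-208,-3.8,-31.5,5],[-285,-40,-231,-4.3,-35,5.8],[-315,-40,-254,-4.8,-39,6.4],[-345,-40,-278,-5.2,-42.5,7],[-375,-40,-302,-5.7,-46,7.6],[-405,-40,-326,-6.1,-50,8.3],[-435,-40,-350,-6.6,-53.5,8.9],[-465,-40,-374,-7,-57,9.5],[-500,-38,-401,-7.5,-61,10.1],[-535,-36,-429,-8,-65.5,10.9],[-565,-30,-453,-8.4,-69,11.5],[-593,-20,-475.5,-8.9,-72.4,12.1]], "claw": 80}}

```text
time_s: 2.22
tool_pos: [0.6194, -0.0224, 0.2548]
tool_rot: [-89.8, 14.0, -92.9]
force: [0.1, -0.2, 0.5]
grip_width: 0.0801
```

Run:
```python
from h import *
lid=np.array([.6195,.0032,.1098]);T=lid-ln*.0377
o=env.get_obs();print(o['time_s'],o['tool_pos'],o['qpos'],o['grip_width'])
print(row(T,Rlane))
```

```text
2.2167 [ 0.6194 -0.0224  0.2548] [ 37.8009  18.6572 -37.9251  85.2465  -2.7388  79.2751  -0.9649] 0.08005593337341207
[ 10.4 184.6  -1.8  -0.2   0.2  -0. ]
```

Request:
{"fn": "move_arm", "kwargs": {"moves": [[5,15,-1,0,0,0],[10,45,-2,-0.2,0.2,0],[10.5,75,-2,-0.2,0.2,0],[10.5,100,-2,-0.2,0.2,0],[10.5,120,-2,-0.2,0.2,0],[10.5,135,-2,-0.2,0.2,0],[10.5,135,-2,-0.2,0.2,0]]}}

```text
time_s: 2.8
tool_pos: [0.6144, -0.0008, 0.1165]
tool_rot: [-90.6, 14.1, -93.3]
force: [0.4, -0.3, -0.1]
grip_width: 0.0799
```

Run:
```python
from h import *
lid=np.array([.6195,.0032,.1098]);T=lid-ln*.0377
o=env.get_obs();print(o['time_s'],o['tool_pos'],o['grip_width'],o['force'])
print(row(T,Rlane))
for n in('scene','top'):
    p,d=read_camera(n);
    u=proj(n,lid)[0].astype(int);a=p[max(0,u[1]-70):u[1]+70,max(0,u[0]-90):u[0]+90,::-1];cv2.imwrite(f'pics/{n}1.png',cv2.resize(a,None,fx=4,fy=4))
```

```text
2.8 [ 0.6144 -0.0008  0.1165] 0.07986989055633804 [ 0.4176 -0.3295 -0.0771]
[-2.4 45.2  5.3  0.5 -0.2 -0.1]
```

View pics/scene1.png

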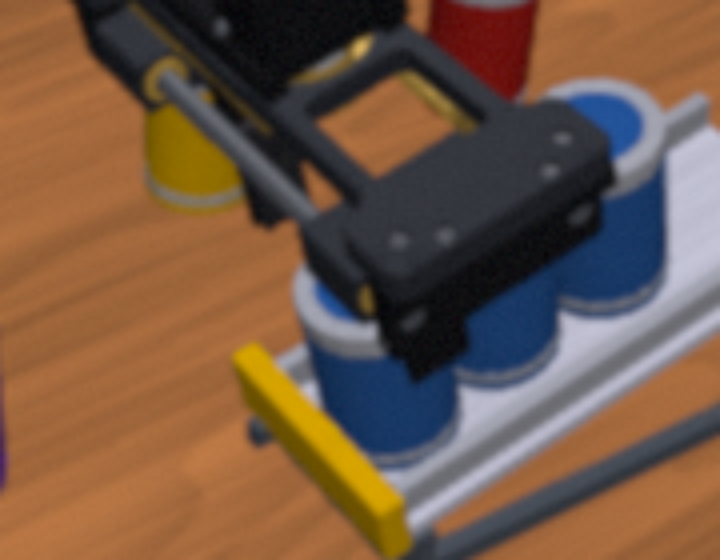

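The crop shows the fingers around the oldest tin next to the stop. In the crop, the near finger is at about (430,350). I'll check the settled pose before going down.

Run:
```python
from h import *
lid=np.array([.6195,.0032,.1098]);T=lid-ln*.0377
o=env.get_obs();print(o['time_s'],o['tool_pos'],o['joint_velocities'])
print(row(T,Rlane))
```

```text
2.9 [ 0.6168 -0.0017  0.1201] [ 0.4194 -1.1789 -0.2089 -1.6625 -0.0866 -0.011   0.0363]
[-2.4 48.9  2.6  0.2 -0.2 -0. ]
```

Request:
{"fn": "move_arm", "kwargs": {"moves": [[-1,6,1,0,0,0],[-2,14,1.5,0,0,0],[-2,24,1.5,0,0,0],[-2,34,1.5,0,0,0],[-2,42,1.5,0,0,0],[-2,47,1.5,0,0,0],[-2,48.5,1.5,0,0,0],[-2,48.5,1.5,0,0,0],[-2,48.5,1.5,0,0,0],[-2,48.5,1.5,0,0,0]]}}

```text
time_s: 3.73
tool_pos: [0.6194, 0.0117, 0.0739]
tool_rot: [-90.2, 14.0, -93.3]
force: [0.3, 0.4, -0.5]
grip_width: 0.0802
```

Run:
```python
from h import *
lid=np.array([.6195,.0032,.1098]);T=lid-ln*.0377
o=env.get_obs();print(o['time_s'],o['tool_pos'],o['force'])
print(row(T,Rlane))
```

```text
3.7333 [0.6194 0.0117 0.0739] [ 0.3018  0.4272 -0.5369]
[-0.5  0.9  0.5  0.1 -0.2 -0. ]
```

Well centred, so I'll close the gripper.

Request:
{"fn": "move_arm", "kwargs": {"moves": [[0,0,0,0,0,0],[0,0,0,0,0,0],[0,0,0,0,0,0],[0,0,0,0,0,0],[0,0,0,0,0,0],[0,0,0,0,0,0],[0,0,0,0,0,0],[0,0,0,0,0,0]], "claw": 40, "newtons": 25}}

```text
time_s: 4.4
tool_pos: [0.6191, 0.0118, 0.0735]
tool_rot: [-90.2, 14.0, -93.3]
force: [0.6, -0.2, -0.0]
grip_width: 0.0497
```

Request:
{"fn": "move_arm", "kwargs": {"moves": [[0,-4,0,0,0,0],[0,-12,0,0,0,0],[0,-22,0,0,0,0],[0,-32,0,0,0,0],[0,-44,0,0,0,0],[0,-58,0,0,0,0],[0,-74,0,0,0,0],[0,-90,0,0,0,0],[0,-106,0,0,0,0],[0,-120,0,0,0,0],[0,-128,0,0,0,0],[0,-130,0,0,0,0],[0,-130,0,0,0,0],[0,-130,0,0,0,0]]}}

```text
time_s: 5.57
tool_pos: [0.6173, -0.0196, 0.1991]
tool_rot: [-90.3, 14.0, -93.3]
force: [0.6, -0.2, -2.0]
grip_width: 0.0495
```

Run:
```python
from h import *
p,d=read_camera('scene');cv2.imwrite('pics/scene2.png',p[:,:,::-1])
o=env.get_obs();print(o['time_s'],o['tool_pos'],o['force'],o['grip_width'])
# pan place
yw=np.radians(-8.6);pc=np.array([.570,-.2935]);px=np.array([np.cos(yw),np.sin(yw)])
spot=pc-.045*px;print(spot)
# grasp height: tcp above tin bottom ~ lid-37.7 => tcp 37 up
T=np.r_[spot,.004+.0380]
for z in(.14,0.0): print(row(T+[0,0,z],vert(-100)))
```

```text
5.6167 [ 0.6171 -0.0194  0.1987] [ 0.4822 -1.367  -2.9312] 0.049519492404434574
[ 0.5255 -0.2868]
[268.1 -49.4 -76.4   1.2   6.7 -14. ]
[302.1  86.4 -75.6   1.2   6.7 -14. ]
```

View pics/scene2.png

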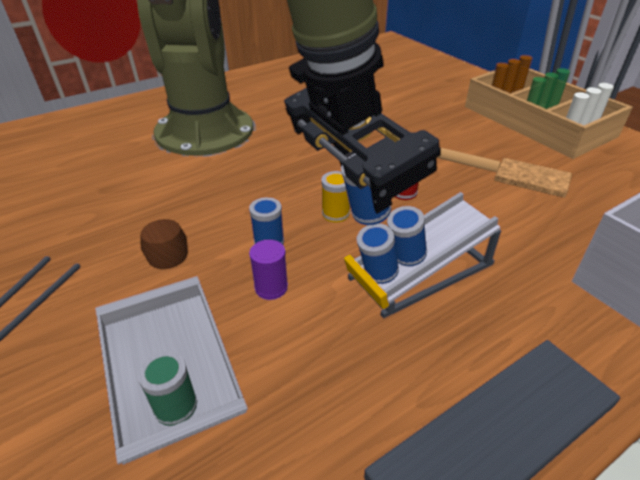

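The two tins behind have slid down to (377,255) and (407,236), and the old tin is held. Next I'll carry it to the pan, levelling the tool on the way.

Request:
{"fn": "move_arm", "kwargs": {"moves": [[8,-4,-2,0,0,-0.5],[28,-10,-8,0.1,0.7,-1.5],[53,-15,-15,0.2,1.3,-3],[78,-19,-22,0.3,2,-4.5],[103,-23,-29,0.5,2.6,-6],[128,-27,-36,0.6,3.2,-7.5],[153,-31,-44,0.7,3.9,-8.5],[178,-35,-51,0.8,4.5,-9.5],[203,-39,-58,0.9,5.1,-11],[228,-43,-65,1,5.7,-12.2],[248,-46,-71,1.1,6.2,-13],[262,-48,-75,1.2,6.6,-13.7],[268,-49.4,-76.4,1.2,6.7,-14],[268,-49.4,-76.4,1.2,6.7,-14],[268,-49.4,-76.4,1.2,6.7,-14],[268,-49.4,-76.4,1.2,6.7,-14]]}}

```text
time_s: 6.95
tool_pos: [0.5271, -0.285, 0.183]
tool_rot: [-89.8, 0.1, -99.9]
force: [-0.1, -0.3, -3.0]
grip_width: 0.0497
```

Run:
```python
from h import *
for n in('scene','top'):
    p,d=read_camera(n);cv2.imwrite(f'pics/{n}3.png',p[:,:,::-1]);np.save(f'pics/{n}3d.npy',d)
o=env.get_obs();print(o['time_s'],o['tool_pos'],o['tool_rot'],o['force'],o['grip_width'])
# tin bottom estimation: blue points in scene near tool
S=cloud('scene',d if 0 else np.load('pics/scene3d.npy')); hs=cv2.cvtColor(cv2.imread('pics/scene3.png'),cv2.COLOR_BGR2HSV)
m=(hs[...,0]>100)&(hs[...,0]<120)&(hs[...,1]>110)
p0=np.array(o['tool_pos']);q=S[m];q=q[np.linalg.norm(q[:,:2]-p0[:2],axis=1)<.05];print('tin z range',np.percentile(q[:,2],[1,5,50,95,99])-p0[2],len(q))
T=np.array([.5255,-.2868,.042]);print(row(T,vert(-100)))
```

```text
7.05 [ 0.5269 -0.2853  0.183 ] [-89.8324   0.051  -99.8556] [-0.0164  0.825  -3.7571] 0.04955794361405169
tin z range [-0.0356 -0.0341 -0.0086  0.1548  0.1667] 1007
[  1.9 141.   -1.6  -0.2   0.1  -0.1]
```

View pics/scene3.png

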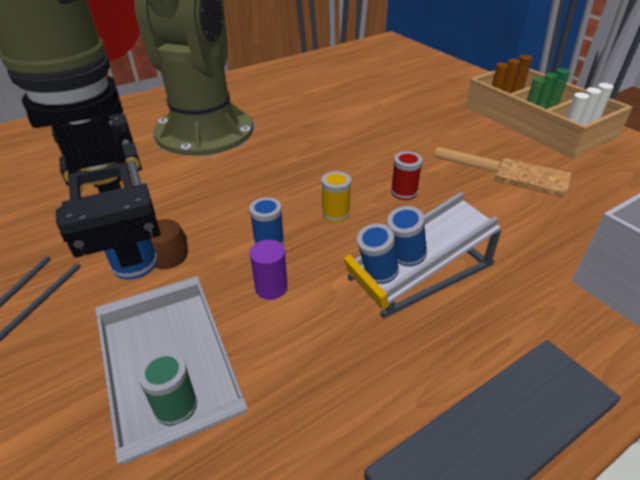

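Request:
{"fn": "move_arm", "kwargs": {"moves": [[0,6,0,0,0,0],[1,20,-1,0,0,0],[2,40,-1.5,-0.2,0,0],[2,60,-1.5,-0.2,0,0],[2,80,-1.5,-0.2,0,0],[2,98,-1.5,-0.2,0,0],[2,112,-1.5,-0.2,0,0],[2,122,-1.5,-0.2,0,0],[2,128,-1.5,-0.2,0,0],[2,132,-1.5,-0.2,0,0],[2,135,-1.5,-0.2,0,0],[2,136,-1.5,-0.2,0,0],[2,136,-1.5,-0.2,0,0],[2,136,-1.5,-0.2,0,0]]}}

```text
time_s: 8.22
tool_pos: [0.5251, -0.2889, 0.0475]
tool_rot: [-90.0, -0.0, -100.0]
force: [0.7, -0.2, -3.5]
grip_width: 0.0496
```

Request:
{"fn": "move_arm", "kwargs": {"moves": [[0,1,0,0,0,0],[0,2,0,0,0,0],[0,2,0,0,0,0],[0,2,0,0,0,0]]}}

```text
time_s: 8.55
tool_pos: [0.5246, -0.2887, 0.0449]
tool_rot: [-90.1, 0.0, -100.0]
force: [0.1, 0.1, -2.7]
grip_width: 0.0496
```

Request:
{"fn": "move_arm", "kwargs": {"moves": [[0,0.7,0,0,0,0],[0,1.4,0,0,0,0],[0,1.4,0,0,0,0],[0,1.4,0,0,0,0]]}}

```text
time_s: 8.88
tool_pos: [0.5245, -0.2886, 0.0433]
tool_rot: [-90.1, 0.0, -100.0]
force: [0.6, -0.5, -3.3]
grip_width: 0.0498
```

Request:
{"fn": "move_arm", "kwargs": {"moves": [[0,0.7,0,0,0,0],[0,1.4,0,0,0,0],[0,1.4,0,0,0,0],[0,1.4,0,0,0,0]]}}

```text
time_s: 9.22
tool_pos: [0.5247, -0.2887, 0.0425]
tool_rot: [-90.0, -0.0, -100.0]
force: [-2.0, 1.2, 2.4]
grip_width: 0.0496
```

It has touched the pan floor: the force went from -3 to +2.4 N. I'll release it and go straight up.

Request:
{"fn": "move_arm", "kwargs": {"moves": [[0,0,0,0,0,0],[0,0,0,0,0,0],[0,0,0,0,0,0],[0,0,0,0,0,0],[0,0,0,0,0,0],[0,0,0,0,0,0]], "claw": 75}}

```text
time_s: 9.72
tool_pos: [0.5246, -0.2887, 0.042]
tool_rot: [-90.1, 0.0, -100.0]
force: [0.5, -0.3, 0.0]
grip_width: 0.0738
```

Request:
{"fn": "move_arm", "kwargs": {"moves": [[0,-5,0,0,0,0],[0,-18,0,0,0,0],[0,-36,0,0,0,0],[0,-58,0,0,0,0],[0,-82,0,0,0,0],[0,-106,0,0,0,0],[0,-126,0,0,0,0],[0,-138,0,0,0,0],[0,-140,0,0,0,0]]}}

```text
time_s: 10.47
tool_pos: [0.5264, -0.2893, 0.1858]
tool_rot: [-89.8, -0.1, -100.0]
force: [0.0, -0.2, 0.4]
grip_width: 0.0752
```

Run:
```python
from h import *
p,d=read_camera('scene');cv2.imwrite('pics/scene4.png',p[:,:,::-1])
o=env.get_obs();print(o['time_s'],o['tool_pos'],o['tool_rot'],o['force'],o['grip_width'])
T=np.array([.4281,-.0673,.038])
for y in(-95,-100): print(row(T+[0,0,.13],vert(y)))
```

```text
10.5167 [ 0.5256 -0.2891  0.1842] [ -89.87     -0.0773 -100.0035] [-0.1378  1.2423 -0.079 ] 0.07542504652742095
[-201.5   15.6 -134.6   -0.1   -5.     0.1]
[-201.5   15.6 -134.6   -0.1   -0.     0.1]
```

View pics/scene4.png

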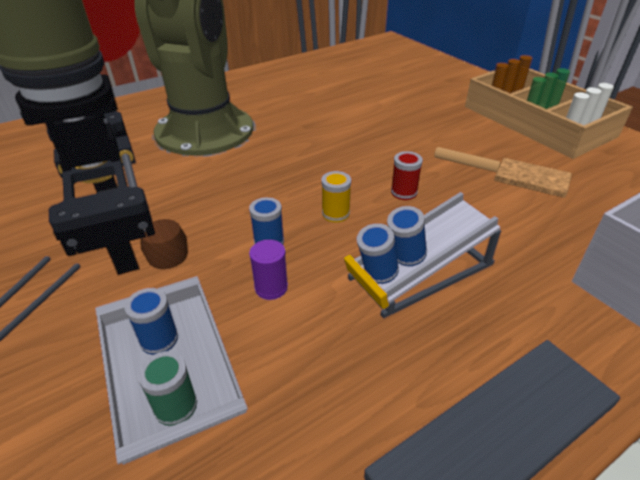

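The old tin stands upright in the pan at (152,320), clear of the green one. Next is tin_new, the blue tin at scene px (266,222).

Request:
{"fn": "move_arm", "kwargs": {"moves": [[-10,0,-6,0,-0.5,0],[-30,2,-20,0,-1,0],[-55,4,-37,0,-1.5,0],[-80,6,-54,0,-2.2,0],[-105,8,-71,0,-3,0],[-130,10,-88,0,-3.5,0],[-155,12,-105,0,-4,0],[-178,14,-120,0,-4.5,0],[-194,15,-130,0,-5,0],[-201.5,15.6,-134.6,-0.1,-5,0],[-201.5,15.6,-134.6,-0.1,-5,0],[-201.5,15.6,-134.6,-0.1,-5,0],[-201.5,15.6,-134.6,-0.1,-5,0],[-201.5,15.6,-134.6,-0.1,-5,0]], "claw": 76}}

```text
time_s: 11.68
tool_pos: [0.4274, -0.068, 0.1664]
tool_rot: [-90.2, 0.1, -95.1]
force: [-1.0, -1.3, -0.6]
grip_width: 0.0764
```

Run:
```python
from h import *
o=env.get_obs();print(o['time_s'],o['tool_pos'],o['tool_rot'],o['qpos'])
T=np.array([.4281,-.0673,.038])
print(row(T,vert(-95)))
```

```text
11.6833 [ 0.4274 -0.068   0.1664] [-90.1659   0.0511 -95.1142] [ 44.7394  -5.     -36.9636 116.0034  -3.2822  68.1962   3.9958]
[ -0.7 128.4   1.    0.2  -0.1  -0.1]
```

Request:
{"fn": "move_arm", "kwargs": {"moves": [[0,6,0,0,0,0],[-0.5,20,0.5,0.2,0,0],[-0.5,40,1,0.2,0,0],[-0.5,60,1,0.2,0,0],[-0.5,80,1,0.2,0,0],[-0.5,98,1,0.2,0,0],[-0.5,112,1,0.2,0,0],[-0.5,122,1,0.2,0,0],[-0.5,127,1,0.2,0,0],[-0.5,128,1,0.2,0,0],[-0.5,128,1,0.2,0,0],[-0.5,128,1,0.2,0,0]]}}

```text
time_s: 12.68
tool_pos: [0.4285, -0.0666, 0.0392]
tool_rot: [-89.9, 0.0, -95.0]
force: [-0.5, 0.1, 1.0]
grip_width: 0.076
```

Run:
```python
from h import *
p,d=read_camera('scene');cv2.imwrite('pics/scene5.png',cv2.resize(p[150:310,180:380,::-1],None,fx=4,fy=3.75))
o=env.get_obs();print(o['time_s'],o['tool_pos'],o['tool_rot'],o['force'])
```

```text
12.7333 [ 0.4286 -0.0666  0.0394] [-89.8637  -0.0068 -95.0112] [ 0.4023 -0.2792  0.4005]
```

View pics/scene5.png

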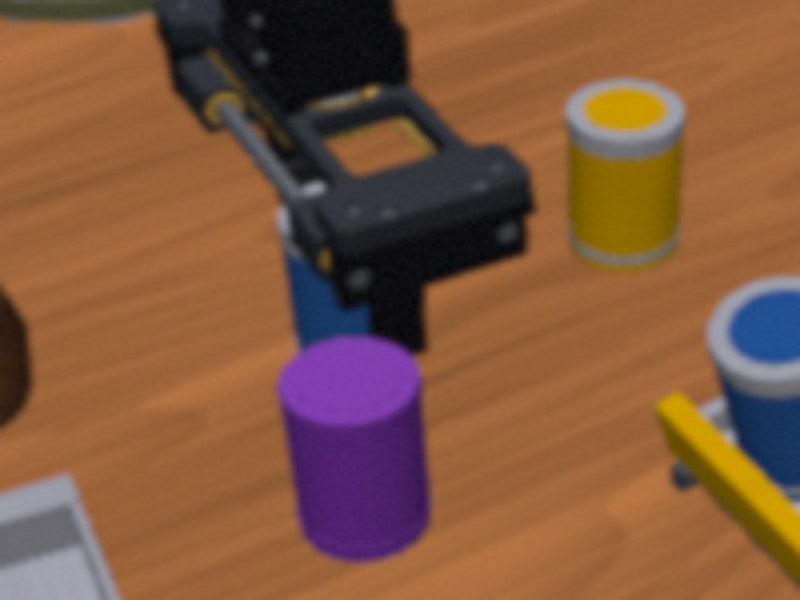

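The jaws are around the blue tin, at crop (330,290), and the purple one is clear. I'll grip and lift.

Request:
{"fn": "move_arm", "kwargs": {"moves": [[0,0,0,0,0,0],[0,0,0,0,0,0],[0,0,0,0,0,0],[0,0,0,0,0,0],[0,0,0,0,0,0],[0,0,0,0,0,0],[0,0,0,0,0,0],[0,0,0,0,0,0]], "claw": 40, "newtons": 25}}

```text
time_s: 13.4
tool_pos: [0.4278, -0.0665, 0.0387]
tool_rot: [-90.0, 0.0, -95.0]
force: [-1.1, 0.2, 3.6]
grip_width: 0.0496
```

Request:
{"fn": "move_arm", "kwargs": {"moves": [[0,-5,0,0,0,0],[0,-18,0,0,0,0],[0,-36,0,0,0,0],[0,-58,0,0,0,0],[0,-82,0,0,0,0],[0,-106,0,0,0,0],[0,-130,0,0,0,0],[0,-150,0,0,0,0],[0,-165,0,0,0,0],[0,-170,0,0,0,0],[0,-170,0,0,0,0],[0,-170,0,0,0,0]]}}

```text
time_s: 14.4
tool_pos: [0.4271, -0.0663, 0.2076]
tool_rot: [-90.0, 0.0, -95.0]
force: [0.2, 0.8, -2.7]
grip_width: 0.0494
```

Run:
```python
from h import *
o=env.get_obs();print(o['time_s'],o['tool_pos'],o['tool_rot'],o['force'],o['grip_width'])
# tcp is ~39 mm above tin underside
for h in(.085,):
  T=lane(.152,.0,.039+h);print(T,row(T,Rlane))
# mid waypoint: same xy halfway high
```

```text
14.4 [ 0.4271 -0.0663  0.2076] [-90.0319   0.0272 -94.9964] [ 0.1841  0.8184 -2.7457] 0.049362581253534266
[0.6237 0.1143 0.1871] [-197.1   20.6  180.1   -0.2   -1.9   14. ]
```

Request:
{"fn": "move_arm", "kwargs": {"moves": [[-8,-2,7,0,0,0.5],[-24,-5,22,0,-0.2,1.7],[-44,-8,40,0,-0.4,3.1],[-64,-10,58,0,-0.6,4.5],[-84,-10,77,0,-0.8,6],[-104,-10,95,-0.1,-1,7.4],[-124,-10,113,-0.1,-1.2,8.8],[-144,-10,131,-0.1,-1.4,10.2],[-164,-10,150,-0.2,-1.6,11.6],[-181,-8,165,-0.2,-1.8,12.8],[-192,-4,176,-0.2,-1.9,13.6],[-197,2,180,-0.2,-1.9,14],[-197,12,180,-0.2,-1.9,14],[-197,20,180,-0.2,-1.9,14],[-197,20,180,-0.2,-1.9,14],[-197,20,180,-0.2,-1.9,14],[-197,20,180,-0.2,-1.9,14]]}}

```text
time_s: 15.82
tool_pos: [0.624, 0.1134, 0.189]
tool_rot: [-89.9, 14.0, -93.1]
force: [0.6, 1.4, -2.8]
grip_width: 0.0492
```

Run:
```python
from h import *
p,d=read_camera('scene');cv2.imwrite('pics/scene6.png',cv2.resize(p[120:320,300:550,::-1],None,fx=3,fy=3))
p,d=read_camera('top');cv2.imwrite('pics/top6.png',cv2.resize(p[100:280,120:340,::-1],None,fx=3,fy=3))
o=env.get_obs();print(o['time_s'],o['tool_pos'],o['tool_rot'],o['force'],o['grip_width'],RL.T@(o['tool_pos']-lo))
print(row(lane(.152,0,.039),Rlane))
```

```text
15.9167 [0.6244 0.1138 0.1896] [-89.8413  13.9882 -93.0943] [ 0.8838  0.2674 -3.6603] 0.049338518489609115 [ 0.1521 -0.0008  0.1265]
[ 0.1 87.5 -1.  -0.2  0.   0. ]
```

View pics/scene6.png

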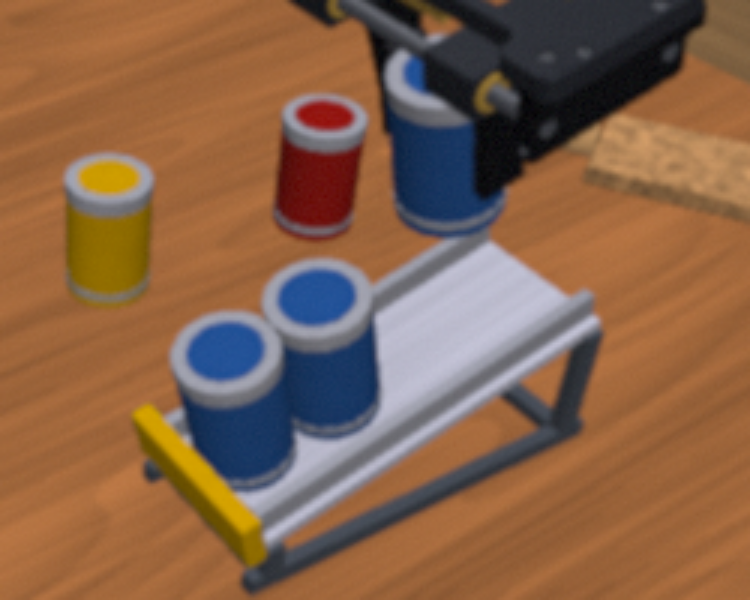

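View pics/top6.png

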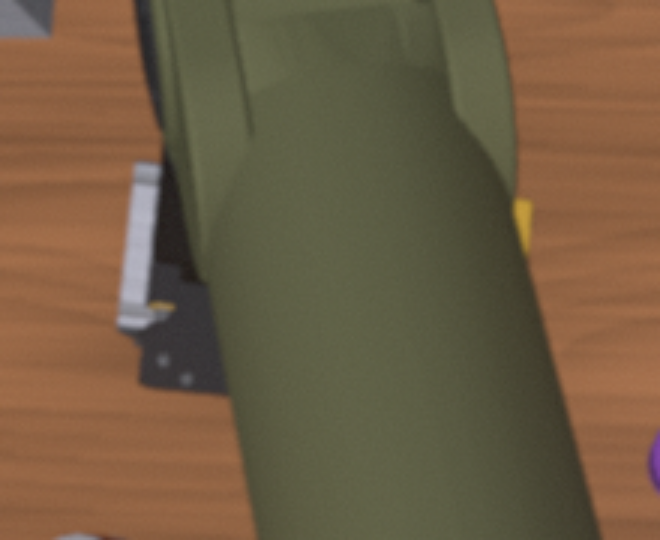

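The two queued tins are against the stop, at crop (230,400) and (320,345), and the new tin is over the clear back end. I'll lower it.

Request:
{"fn": "move_arm", "kwargs": {"moves": [[0,5,0,0,0,0],[0,15,-0.5,-0.1,0,0],[0,28,-1,-0.2,0,0],[0,42,-1,-0.2,0,0],[0,55,-1,-0.2,0,0],[0,66,-1,-0.2,0,0],[0,74,-1,-0.2,0,0],[0,79,-1,-0.2,0,0],[0,81,-1,-0.2,0,0],[0,81,-1,-0.2,0,0],[0,81,-1,-0.2,0,0],[0,81,-1,-0.2,0,0]]}}

```text
time_s: 16.92
tool_pos: [0.625, 0.1337, 0.1109]
tool_rot: [-90.0, 14.0, -93.1]
force: [-0.4, -0.1, -2.9]
grip_width: 0.0497
```

Request:
{"fn": "move_arm", "kwargs": {"moves": [[0,1,0,0,0,0],[0,2,0,0,0,0],[0,2,0,0,0,0],[0,2,0,0,0,0]]}}

```text
time_s: 17.25
tool_pos: [0.6244, 0.1342, 0.1083]
tool_rot: [-90.1, 14.0, -93.1]
force: [-0.3, 0.6, -2.6]
grip_width: 0.0492
```

Run:
```python
from h import *
o=env.get_obs();print(o['time_s'],o['tool_rot'],o['force'],o['grip_width'],RL.T@(o['tool_pos']-lo))
```

```text
17.25 [-90.1161  14.0125 -93.0777] [-0.2841  0.6042 -2.602 ] 0.049177375083737436 [0.1523 0.0003 0.0427]
```

Request:
{"fn": "move_arm", "kwargs": {"moves": [[0,0.7,0,0,0,0],[0,1.5,0,0,0,0],[0,1.5,0,0,0,0],[0,1.5,0,0,0,0]]}}

```text
time_s: 17.58
tool_pos: [0.6243, 0.1346, 0.1067]
tool_rot: [-90.1, 14.0, -93.1]
force: [-0.3, 0.6, -3.7]
grip_width: 0.0496
```

Request:
{"fn": "move_arm", "kwargs": {"moves": [[0,0.6,0,0,0,0],[0,1.2,0,0,0,0],[0,1.2,0,0,0,0],[0,1.2,0,0,0,0]]}}

```text
time_s: 17.92
tool_pos: [0.6244, 0.1349, 0.1056]
tool_rot: [-90.1, 14.0, -93.1]
force: [0.4, 0.4, -3.6]
grip_width: 0.0492
```

Request:
{"fn": "move_arm", "kwargs": {"moves": [[0,0.6,0,0,0,0],[0,1.2,0,0,0,0],[0,1.2,0,0,0,0],[0,1.2,0,0,0,0]]}}

```text
time_s: 18.25
tool_pos: [0.6246, 0.1352, 0.1046]
tool_rot: [-90.1, 14.0, -93.1]
force: [-0.3, 0.4, -1.9]
grip_width: 0.0497
```

Request:
{"fn": "move_arm", "kwargs": {"moves": [[0,0.4,0,0,0,0],[0,0.8,0,0,0,0],[0,0.8,0,0,0,0],[0,0.8,0,0,0,0]]}}

```text
time_s: 18.58
tool_pos: [0.6251, 0.1353, 0.1045]
tool_rot: [-90.0, 14.0, -93.1]
force: [-1.9, -2.2, 5.1]
grip_width: 0.0497
```

It is in contact with the deck at +5 N. I'll release it and let it slide.

Request:
{"fn": "move_arm", "kwargs": {"moves": [[0,0,0,0,0,0],[0,0,0,0,0,0],[0,0,0,0,0,0],[0,0,0,0,0,0],[0,0,0,0,0,0],[0,0,0,0,0,0],[0,0,0,0,0,0],[0,0,0,0,0,0],[0,0,0,0,0,0],[0,0,0,0,0,0],[0,0,0,0,0,0],[0,0,0,0,0,0]], "claw": 80}}

```text
time_s: 19.58
tool_pos: [0.6244, 0.1354, 0.1037]
tool_rot: [-90.1, 14.0, -93.1]
force: [-0.8, -0.6, -0.1]
grip_width: 0.0798
```

Run:
```python
from h import *
p,d=read_camera('scene');cv2.imwrite('pics/scene7.png',cv2.resize(p[120:320,300:550,::-1],None,fx=3,fy=3))
o=env.get_obs();print(o['time_s'],o['tool_rot'],o['force'],o['grip_width'],RL.T@(o['tool_pos']-lo))
```

```text
19.6333 [-90.1215  14.0143 -93.0749] [0.5435 0.1257 0.732 ] 0.08003655363872567 [0.1523 0.0004 0.038 ]
```

View pics/scene7.png

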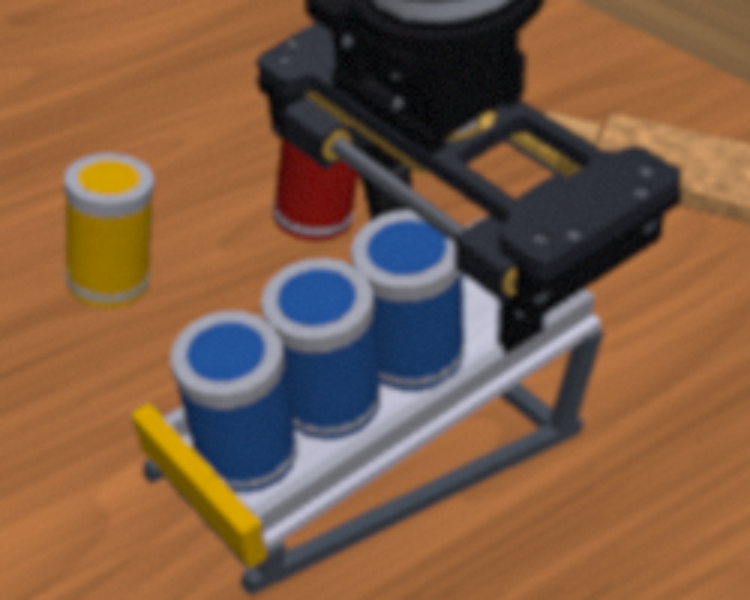

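The new tin, at crop (408,300), has joined the queue upright. I'll retreat along the lane normal.

Request:
{"fn": "move_arm", "kwargs": {"moves": [[0,-5,0,0,0,0],[0,-18,0,0,0,0],[0,-36,0,0,0,0],[0,-58,0,0,0,0],[0,-82,0,0,0,0],[0,-106,0,0,0,0],[0,-130,0,0,0,0],[0,-150,0,0,0,0],[0,-165,0,0,0,0],[0,-170,0,0,0,0],[0,-170,0,0,0,0],[0,-170,0,0,0,0]]}}

```text
time_s: 20.63
tool_pos: [0.6224, 0.0943, 0.2686]
tool_rot: [-90.1, 14.0, -93.1]
force: [0.3, -0.3, -0.6]
grip_width: 0.0801
```

Run:
```python
from h import *
p,d=read_camera('scene');cv2.imwrite('pics/scene8.png',p[:,:,::-1]);C=cloud('scene',d)
o=env.get_obs();print(o['time_s'],o['tool_pos'],o['force'])
hs=cv2.cvtColor(p,cv2.COLOR_RGB2HSV);m=cv2.inRange(hs,(100,120,50),(118,255,255));m=cv2.erode(m,np.ones((3,3)))
n,l,st,ce=cv2.connectedComponentsWithStats(m)
for i in range(1,n):
    q=C[(l==i)&(d>0)]
    if 60<st[i,4]<3000 and ce[i,1]>100: print(ce[i],q.mean(0),'lane',RL.T@(q.mean(0)-lo),'zr',np.ptp(q[:,2]))
```

```text
20.6833 [0.622  0.0944 0.2678] [ 0.297   0.5275 -0.247 ]
[435.1061 202.0833] [0.6234 0.1007 0.1341] lane [ 0.1259 -0.0005  0.0759] zr 0.007792573656644652
[405.0873 218.6218] [0.6175 0.053  0.1222] lane [0.0766 0.0029 0.076 ] zr 0.00796703391817817
[409.7838 248.0251] [0.6369 0.0505 0.0839] lane [ 0.0659 -0.0167  0.0391] zr 0.07456037403992756
[374.8636 236.8392] [0.6136 0.0044 0.11  ] lane [0.0264 0.0041 0.0759] zr 0.009463017458173656
[144.9943 302.3793] [ 0.5251 -0.2874  0.08  ] lane [-0.2683  0.0767  0.1184] zr 0.004641862979899589
[156.0023 332.6644] [ 0.546  -0.2893  0.0432] lane [-0.2779  0.0557  0.0829] zr 0.05084541531614173
```

View pics/scene8.png

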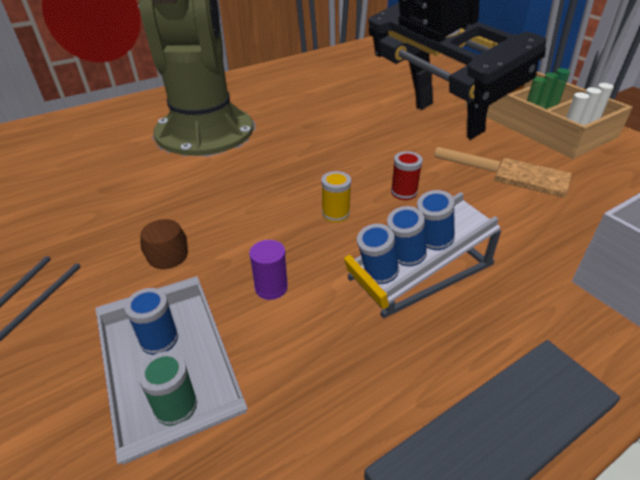

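The picture shows three tins queued in the lane at (375,250), (406,235) and (436,219). Their lids are at lane x = 26, 77 and 126 mm. The old tin is upright in the pan at (152,320) with its lid level, and the gripper is clear. Handing in.

```bash
python3 -c "
from cell import job
print(job.sign_off())"
```

```text
the job is handed in; nothing more can be done
None
```

Both parts of the job are done, in the order asked, and it was handed in at about 20.7 s of the 58 s allowed.

- **Old tin:** I lifted it out of the lane square to the deck and set it down on the pan floor, feeling for contact before letting go. It stands upright at about pan x = -45 mm with its lid level, clear of the green tin.
- **New tin:** I took it from the bench, leaned it to match the lane and set it down at lane x ≈ 152 mm. It slid down and joined the queue.
- **Last check:** one picture from the scene camera showed the lane tins upright at x ≈ 26, 77 and 126 mm. The gripper was clear and touching nothing. The top camera was not used for this check, because the arm had hidden the lane from it during the placing.
- **Forces:** the largest I read at the end of a move was about 5 N, when the new tin touched the deck.
- **Disagreements:**
  - The network scored the purple look-alike above tin_new in its mask, so I chose the blue tin by its colour and place in the row.
  - The pan measured about 232 mm long against the 210 mm stated. This did not affect the placing.

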